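Set the sheet trimmer's sprung stop to its second click and hold it there

TASK

Set the sheet trimmer for the larger transfers: take the sprung stop by the upright grip on its slide, pull it out along its rail away from the cutting bar, over the first click block, until its ball drops into the notch of the second click block, without running right on past that block. Do not let the spring snatch the stop back, and leave the other things on the bench where they are. Finish while still holding the stop in that second notch, because the spring would pull it back before I can tighten its clamp screw.

Things in the scene. Friction and masses are not known exactly. Their poses are not given: they have to be found in the camera images.
- trimmer: Sheet trimmer fixed to the bench: grey bed 340 (x) x 430 (y) x 30 mm high; origin: centre of its underside. Cutting bar with black end blocks and cutting head (top 86 mm above the bench) along x, 190 mm towards -y. The stop's aluminium rail runs along y, 100 mm towards -x, ending in a spring drum at -y and a black cap at +y. Pulling the stop out moves it to +y.
- stop_grip (a point): Upright grip of the stop: black fin 34 (x) x 14 (y) x 40 mm high, from 60 to 100 mm above the bench, on the stop's black slide (44 x 44 mm). Origin 84 mm above the bench, at the fin's middle in x and y. Axes as the trimmer's: +y is the way it is pulled out, z up. Take it from above, fingers closing along y across the 14 mm. An aluminium bar (top 57 mm up) reaches from the slide 225 mm to +x.
- stop: The whole stop: black slide 44 x 44 mm riding on the rail (its top 60 mm above the bench), the grip on it, a lug with the ball plunger, a knurled clamp screw and the stop bar. Origin: on the bed's surface (30 mm above the bench) under the grip. Axes as the trimmer's.
- stop_ball (a point): Sprung ball (10 mm) that hangs from a steel plunger in a lug on the slide's -x side; this point is the ball's centre at rest, 46 mm above the bench, 34 mm to -x of the grip's origin and level with it in y. Axes as the trimmer's; moves with the stop.
- stop_slide (a joint): How far the stop is pulled out, m: 0 at rest near the cutting bar, 0.205 at the rail's end. A spring pulls it back with 6 N at 0 to 7.6 N at the end; friction 0.5 N. At a click block each of two ridges resists by up to 4 N more as the ball climbs it, then helps by up to 4 N behind its top; this is weaker than the spring, so the stop never stays out by itself.
- near_click_notch (a point): Notch of the first click block, 35 to 60 mm from the stop's rest: a brass block 48 (x) x 26 (y) x 10 mm on the bed at the rail's -x side, with two round ridges across its top 12 mm apart. This point: midway between the ridges, level with their tops (44 mm above the bench). Axes as the trimmer's. Its place along the rail varies.
- far_click_notch (a point): Notch of the second click block, like the first but 110 to 165 mm from the stop's rest (varies). The ball sits in it when ball (or grip origin) and this point are level along the rail's y; the grip is then 34 mm to +x. Coming from rest the ball climbs the first ridge from 12 mm before the notch, tops it 6 mm before, and tops the second ridge 6 mm after.
- tape_roll: Bystander: amber tape roll, 90 mm across, 20 mm high, on the left end of the trimmer's bed. Origin: centre of its underside.
- sheet_weight: Bystander: dark steel weight 100 x 60 x 26 mm with a knob, right of the trimmer. Origin: centre of its underside.
- ruler: Bystander: aluminium ruler 320 x 36 x 11 mm lying between the robot and the trimmer. Origin: centre of its underside, x along it.
- brayer: Bystander: roller with a wooden handle, 240 mm long, 40 mm high. Origin: on the bench under the roller's middle.
- scissors: Bystander: scissors 205 mm long, lying. Origin: under the pivot.
- pen_pot: Bystander: grey pot, 76 mm across, 100 mm high. Origin: centre of its underside.
- spray: Bystander: white bottle, 60 mm across, 170 mm high. Origin: centre of its underside.
- weeding_hook: Bystander: small hand tool, 150 mm long, lying. Origin: on the bench under it.

How it is judged:
By the outcome, as a careful person would: the job done as asked, in the order asked, and still so for the second after the job is handed in, while the arm keeps its last pose, push and grip.
It also fails if it takes over 42 s, if anything falls off the work surface, if the arm or the gripper's body presses on something with over 40 N, if the wrist force passes 120 N, or if a joint passes its speed limit or range.

ROBOT

A 6-joint arm with a two-finger parallel gripper is mounted at the origin on the work surface. World frame = base frame: x ahead of the robot, y to its left, z up, the work surface at z = 0. Lengths are in mm, angles in rad, forces in N, time in s.
With the tool pointing down it reaches from about 275 to 1000 mm from the base axis. Payload 8.4 kg.
Tool frame: the origin (TCP) lies midway between the tips of the shut fingers; the grasp point (between the pads) lies 19 mm behind it; y points along the fingers, z is the direction in which the jaws open and shut, and the axes are right-handed (so a half turn about y gives the same grasp; the last joint's range is limited). The gripper opens to 85 mm and grips with 20 to 120 N. Pads are 22 mm wide; open, the fingers measure 114 mm over their backs; the gripper's body (76 mm by 85 mm) begins 54 mm behind the grasp point. The pads swing forward as they close: fully open they stand 13 mm farther back than shut.
Start: joints at [1.235, 0.353, 1.633, -0, 1.155, -0.002], TCP at [204.771, 590.506, 231.281] pointing down, gripper open.
Joint ranges: [-2.63, 2.63], [-0.92, 2.1], [0.06, 2.66], [-1.3, 4.44], [0, 2.69], [-3.02, 3.02]. Speed limits (rad/s): [2.22, 2.22, 2.79, 3.14, 3.14, 3.14].

INTERFACE

Orientations are given as [roll, pitch, yaw] about the fixed x, y, z axes, in that order (R = Rz(yaw) Ry(pitch) Rx(roll)).
In Python, from rig import r gives the robot as it stands. The module is installed in compiled form; this text tells all that it offers.
- The arm moves only by the tool apply_moves, never from a script. Its argument "plan" is text: rows parted by semicolons, each of 7 numbers parted by spaces: the shift along the tool's x, y, z in cm, then the turn, a rotation vector about the tool's x, y, z in degrees, then the closure, from 0 (fully open) to 1 (shut). A call has 1 to 20 rows; each row shifts and turns the pose as measured when the row begins, along the tool's axes as they then stand; what a row does not reach is not made up. A row lasts 1/10 s, in which the tool goes at most 50 mm and 8.59 degrees, less where a joint would pass 70% of its speed; a pose out of reach is approached as far as the arm can. A call is refused whole if a number of a shift passes 5 or a number of a turn 8.59, either way. A call with a gripper value outside its range is refused whole. The fingers move at their own pace and stop on an object; "squeeze" is the grip in N (left out, the last holds). Time passes only in rows, so rows that do not move let the fingers close. It gives the time, the measured TCP pose, the force and the opening at its end, in the units of the state.
- r.sense(): the state, without advancing time (a new reading comes with each control period).
- r.grab_frame(name): name is "scene" or "top" or "wrist"; returns the picture (384x512x3 uint8, blue, green, red); there is no depth.
- r.get_calibration(name): a dict with "vertical_fov" (degrees; the focal length in pixels is half the picture's height over the tangent of half this angle, whatever the lens; pixels are square), "cx", "cy" (the principal point, pixels), "D" ([k1, k2, p1, p2, k3] as OpenCV has them; the pictures are not rectified), "R" (3x3) and "t" (3): a world point X has camera coordinates R X + t; the wrist camera has in their place "hand_eye" (4x4, takes a point from camera to tool coordinates, whose origin is the TCP and whose axes are the tool frame's). Camera axes: x right, y down, z forward; pixel columns grow to the right and rows downward; lengths in mm; the calibration is good to about 2 mm. A picture is of the moment at which its call begins: read the wrist's pose just before it. get_calibration takes no time and is no camera call.
- r.sign_off(): hands the job in, once; it reports no verdict.
The state is a dict: "clock": time; "qpos": joint angles; "qvel": joint speeds; "joint_efforts": joint torques, N m; "eef_pos": TCP position; "tcp_rot": TCP orientation; "contact_force": force on the tool from outside, world axes, zero at the start; "wrist_torque": the same for the moment, N m; "opening": opening from 0.0 (shut) to 1.0 (fully open).
Only numpy, scipy, OpenCV 4.12 (cv2) and the standard library are available. Lean on these libraries where they do the work, as an engineer would, in place of code of your own. Each camera call takes 0.05 s, during which the arm holds its last target. There are 200 camera calls.

## Working session

There is one attempt and no reset: what is moved stays moved. The work goes in short steps, Python scripts to look and compute and a tool call to move; the robot and the scene stay as the last step left them, time stands still between calls to the robot, and variables do not carry over. Pictures are saved under pics/ and viewed, about 8 in all and at most 12, crops included, and the job is handed in when it is done.

Besides the shell and the picture viewer there is one more tool, called after "Emit:" by a JSON object that holds its "method" and its "body". apply_moves: Moves the arm, as the interface text tells. Its arguments: {"type":"object","properties":{"plan":{"type":"string"},"squeeze":{"type":"number"}},"required":["plan"]}

```bash
mkdir -p pics
python3 - <<'E'
from rig import r
import cv2
s=r.sense();print(s)
for n in("scene","top","wrist"):
    c=r.get_calibration(n);print(n,c)
    cv2.imwrite(f"pics/{n}0.png",r.grab_frame(n))
E
```

```text
{'clock': 0.0, 'qpos': array([ 1.23457488e+00,  3.53664281e-01,  1.63414786e+00,  7.94689793e-06,
        1.15522011e+00, -2.38779198e-03]), 'qvel': array([ 0.00097002, -0.00095634, -0.00107507, -0.000171  , -0.00114879,
        0.00100312]), 'joint_efforts': array([ 2.03738961e-05, -6.05249763e+01, -3.42074382e+01, -2.54213239e-05,
        9.14315024e-03,  9.20016362e-06]), 'eef_pos': array([204.62016668, 590.03429984, 230.54574501]), 'tcp_rot': array([-1.57223590e+00,  1.07032988e-05, -3.33836873e-01]), 'contact_force': array([ 0.25639806,  0.14823356, -0.17378451]), 'wrist_torque': array([-0.02311227,  0.03380581, -0.02345826]), 'opening': 1.002074797570115}
scene {'vertical_fov': 49.2324545983273, 'cx': 248.26717418668676, 'cy': 193.9193254926747, 'D': array([-0.07748566,  0.        ,  0.        ,  0.        ,  0.        ]), 'R': array([[-0.69050937,  0.72303743, -0.02033936],
       [ 0.46478388,  0.42197734, -0.77840289],
       [-0.55423168, -0.5469479 , -0.62743545]]), 't': array([ 359.72180068, -138.32265278, 1533.07227226])}
top {'vertical_fov': 51.513605405625945, 'cx': 26
[... 189 characters left out ...]
[-9.97548036e-01, -7.82166824e-05, -6.99850643e-02],
       [ 6.99780888e-02,  1.30478173e-02, -9.97463193e-01]]), 't': array([   2.4011333 ,  492.93766161, 1100.38915355])}
wrist {'vertical_fov': 66.92041604435394, 'cx': 254.25755723765235, 'cy': 193.09355764204878, 'D': array([-0.03712023,  0.        ,  0.        ,  0.        ,  0.        ]), 'hand_eye': array([[-1.04382858e-04,  9.59488430e-01,  2.81748011e-01,
        -7.16112275e+01],
       [ 9.85954336e-04, -2.81747777e-01,  9.59487998e-01,
        -1.42584285e+02],
       [ 9.99999508e-01,  3.77944773e-04, -9.16602140e-04,
        -1.79992242e+00],
       [ 0.00000000e+00,  0.00000000e+00,  0.00000000e+00,
         1.00000000e+00]])}
```

View pics/top0.png

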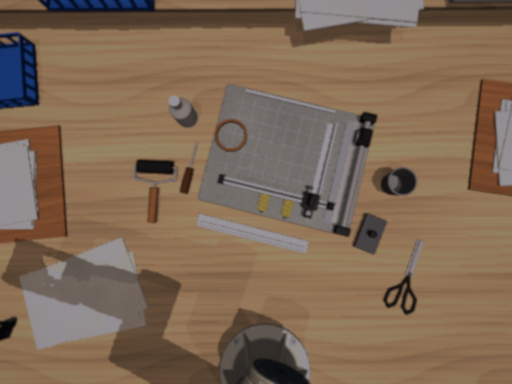

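View pics/scene0.png

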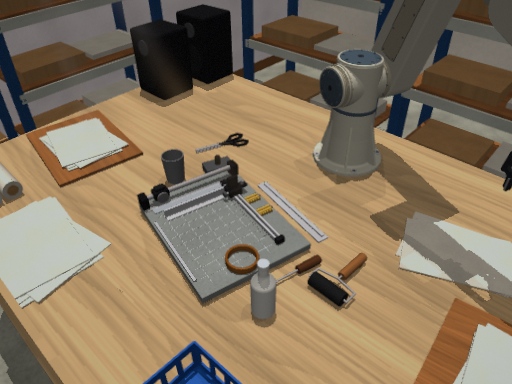

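View pics/wrist0.png

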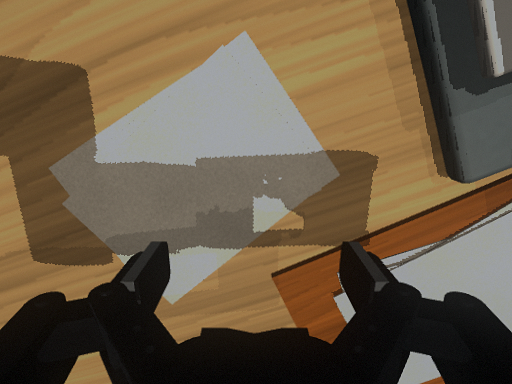

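The top view shows the trimmer, with the grip/slide at about (311,201), brass blocks at (286,209) and (263,203), and the rail from (222,180) to (331,206). In the scene view the brass blocks are at (252,198) and (264,210). The wrist view doesn't show the stop yet. Next I'll measure these coarsely.

```bash
cat > h.py <<'E'
from rig import r
import cv2, numpy as np
from scipy.spatial.transform import Rotation as Ro
def cam(n,s=None):
    c=r.get_calibration(n);f=192/np.tan(np.radians(c["vertical_fov"])/2)
    K=np.array([[f,0,c["cx"]],[0,f,c["cy"]],[0,0,1]])
    if n=="wrist":
        H=np.array(c["hand_eye"]);Rt=Ro.from_euler("xyz",s["tcp_rot"]).as_matrix()
        Rw=Rt@H[:3,:3];C=Rt@H[:3,3]+s["eef_pos"]
    else: Rw=c["R"].T;C=-Rw@c["t"]
    return K,np.array(c["D"]),Rw,C
def cast(cm,px,z):
    K,D,Rw,C=cm;u=cv2.undistortPoints(np.array(px,float).reshape(-1,1,2),K,D)[:,0]
    d=np.c_[u,np.ones(len(u))]@Rw.T
    return C+d*((z-C[2])/d[:,2])[:,None]
def proj(cm,X):
    K,D,Rw,C=cm;return cv2.projectPoints(np.array(X,float).reshape(-1,3),cv2.Rodrigues(Rw.T)[0],-Rw.T@C,K,D)[0][:,0]
def brass(im,lo=(20,120,90),hi=(32,255,255),amin=15):
    m=cv2.inRange(cv2.cvtColor(im,cv2.COLOR_BGR2HSV),lo,hi)
    n,_,st,ce=cv2.connectedComponentsWithStats(m)
    return [(st[i].tolist(),ce[i].round(1).tolist()) for i in range(1,n) if st[i][4]>amin]
E
python3 - <<'E'
from h import *
for n in("top","scene"):
    im=cv2.imread(f"pics/{n}0.png");cm=cam(n)
    for st,ce in brass(im): 
        print(n,st,ce,cast(cm,ce,42).round(1)[0])
cm=cam("top")
print(cast(cm,[(222,180),(331,206)],45).round(1))
print("bed",cast(cm,[(228,85),(200,195),(335,233)],30).round(1))
print("grip",cast(cm,(311,199),100).round(1))
im=cv2.imread("pics/top0.png")[70:250,190:390]
cv2.imwrite("pics/top0c.png",cv2.resize(im,None,fx=4,fy=4,interpolation=cv2.INTER_CUBIC)[:, :800][:600,:])
E
```

```text
top [258, 194, 11, 17, 126] [263.0, 202.1] [456.5   2.7  42. ]
top [282, 200, 11, 17, 126] [286.6, 207.9] [440.6 -61.9  42. ]
scene [245, 193, 15, 10, 81] [252.1, 197.6] [443.6 -56.4  42. ]
scene [256, 205, 16, 10, 92] [263.9, 209.3] [459.9   7.3  42. ]
[[ 517.   115.3   45. ]
 [ 445.8 -182.6   45. ]]
bed [[ 788.4  102.3   30. ]
 [ 476.6  178.    30. ]
 [ 372.1 -195.1   30. ]]
grip [[ 462.4 -122.5  100. ]]
```

Run:
```python
import cv2
im=cv2.imread("pics/top0.png")[150:250,200:350]
cv2.imwrite("pics/t1.png",cv2.resize(im,None,fx=5,fy=5,interpolation=cv2.INTER_CUBIC))
```

```text
(no output)
```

View pics/t1.png

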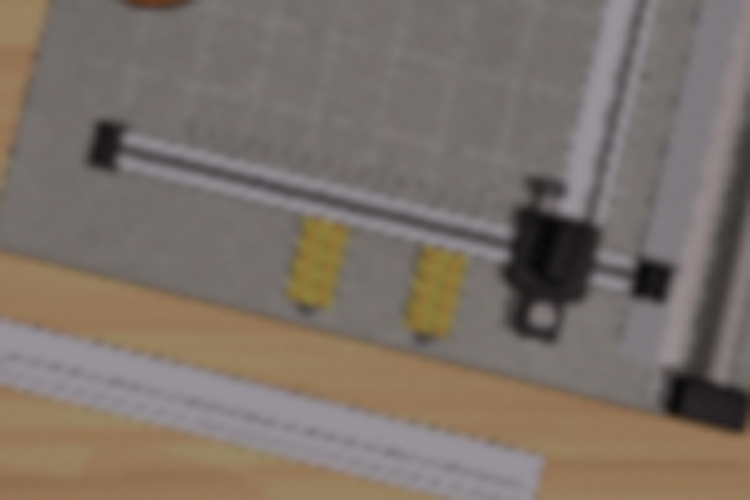

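The crop shows the fin/slide at about crop (553,250), so px (310.5,200), with blocks at crop (437,290) and (320,262). The rail gives a yaw of about -0.24, which agrees with the block line. Next I'll bring the wrist camera over the area.

Emit:
{"method": "apply_moves", "body": {"plan": "0 0 0 0 -5.4 0 0; 2.8 0 -4 0 0 0 0; 2.8 0 -4 0 0 0 0; 2.8 0 -4 0 0 0 0; 2.8 0 -4 0 0 0 0; 2.8 0 -4 0 0 0 0; 2.8 0 -4 0 0 0 0; 2.8 0 -4 0 0 0 0; 2.8 0 -4 0 0 0 0; 2.8 0 -4 0 0 0 0; 2.8 0 -4 0 0 0 0; 2.8 0 -4 0 0 0 0; 2.8 0 -4 0 0 0 0; 2.8 0 -4 0 0 0 0; 2.8 0 -4 0 0 0 0; 0 0 0 0 0 0 0; 0 0 0 0 0 0 0"}}

```text
clock: 1.85
eef_pos: [459.9, -63.9, 229.3]
tcp_rot: [-1.571, -0.004, -0.233]
contact_force: [0.0, 0.2, 0.3]
opening: 1.0
```

Run:
```python
from h import *
s=r.sense();im=r.grab_frame("wrist");cv2.imwrite("pics/w1.png",im)
np.save("s1.npy",np.r_[s["eef_pos"],s["tcp_rot"]])
print(s["clock"],s["eef_pos"],s["tcp_rot"],s["qpos"])
cm=cam("wrist",s)
for st,ce in brass(im,amin=60): print(st,ce,cast(cm,ce,42).round(1)[0])
```

```text
1.85 [459.89975073 -63.93323796 229.34496029] [-1.57092066 -0.00390432 -0.23325513] [-1.41004016e-01  9.95955869e-02  1.96855078e+00 -5.51281386e-04
  1.06957008e+00 -1.47828102e+00]
[437, 0, 75, 29, 652] [475.3, 13.6] [349.  194.9  42. ]
[414, 4, 19, 11, 96] [422.2, 9.5] [333.8 140.   42. ]
[443, 39, 52, 16, 150] [469.4, 45.1] [378.2 186.9  42. ]
[478, 47, 34, 14, 128] [496.4, 53.0] [392.2 216.   42. ]
[54, 54, 38, 14, 146] [75.1, 61.3] [ 298.  -223.8   42. ]
[455, 61, 49, 13, 144] [482.1, 66.5] [402.7 199.8  42. ]
[38, 79, 44, 17, 190] [57.6, 86.8] [ 317.3 -252.8   42. ]
[0, 89, 40, 13, 138] [19.5, 95.0] [ 314.3 -298.7   42. ]
[242, 135, 23, 42, 819] [253.1, 155.1] [440.2 -62.8  42. ]
[499, 134, 13, 16, 87] [505.6, 141.8] [491.4 225.5  42. ]
[309, 136, 15, 35, 373] [316.2, 152.3] [453.6   7.9  42. ]
[0, 239, 24, 12, 101] [9.1, 243.6] [ 477.7 -395.3   42. ]
```

View pics/w1.png

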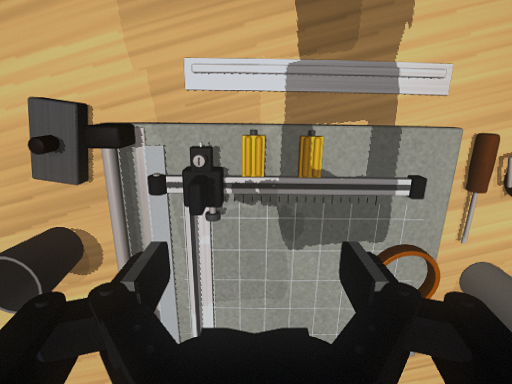

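The wrist view shows the slide at (203,187), the plunger at (199,160), the blocks at (253,156) and (311,156), and the rail from (157,185) to (417,187), nearly aligned with the image. I'll enlarge it for precise pixels.

Run:
```python
import cv2
im=cv2.imread("pics/w1.png")[125:225,170:330]
im=cv2.convertScaleAbs(im,alpha=1.6,beta=20)
cv2.imwrite("pics/w1c.png",cv2.resize(im,None,fx=5,fy=5,interpolation=cv2.INTER_CUBIC))
```

```text
(no output)
```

View pics/w1c.png

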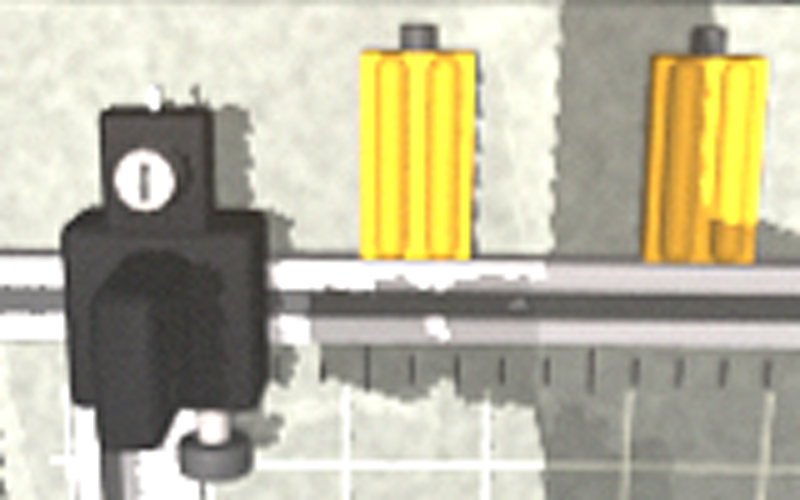

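Run:
```python
from h import *
v=np.load("s1.npy");s=dict(eef_pos=v[:3],tcp_rot=v[3:]);cm=cam("wrist",s)
P=lambda x,y:(170+(x+.5)/5-.5,125+(y+.5)/5-.5)
tr=cast(cm,[P(-40,298),P(795,305)],45);print(tr)   # rail slot line
# rail ends: caps
e=cast(cm,[(157,185),(417,187)],48);d=e[1]-e[0];yaw=np.arctan2(-d[0],d[1]);print("yaw",yaw,np.linalg.norm(d[:2]))
d=tr[1]-tr[0];print("yaw slot",np.arctan2(-d[0],d[1]))
b=cast(cm,[P(417,158),P(704,158)],44);d=b[1]-b[0];print("yaw blk",np.arctan2(-d[0],d[1]))
for y in (yaw,):
  A=Ro.from_euler("z",y).as_matrix()
  def T(n,px,z):
    w=cast(cm,px,z);print(n,w.round(1).tolist(),"trimmer xy",(w@A)[:,:2].round(1).tolist())
  T("fin top",[P(93,368),P(163,368),P(128,285),P(128,447)],100)
  T("slide top corners",[P(63,310),P(267,310),P(165,212)],60)
  T("near",[P(360,158),P(417,158),P(473,158)],42); T("far",[P(646,158),P(704,158),P(762,158)],42)
  T("notch44",[P(417,158),P(704,158)],44)
  T("plunger60..80",[P(145,181)],60);T("p",[P(145,181)],80)
cm=cam("top");A=Ro.from_euler("z",yaw).as_matrix()
im=cv2.imread("pics/top0.png")
for ce in ([263,202.1],[286.6,207.9]): print("top blk",(cast(cm,ce,42)@A).round(1))
print("top fin",(cast(cm,[200+555/5,150+248/5],100)@A).round(1),"slide",(cast(cm,[200+550/5,150+255/5],60)@A).round(1))
```

```text
[[ 448.15557088 -174.5064254    45.        ]
 [ 494.79221933   14.74794573   45.        ]]
yaw -0.2406007309220108 302.7783315533651
yaw slot -0.24160934421690997
yaw blk -0.23207498891220987
fin top [[457.8, -132.3, 100.0], [461.0, -118.9, 100.0], [443.3, -120.8, 100.0], [475.3, -130.4, 100.0]] trimmer xy [[476.2, -19.4], [476.1, -5.6], [459.3, -11.6], [492.7, -13.3]]
slide top corners [[453.4, -147.1, 60.0], [464.0, -102.8, 60.0], [437.4, -118.7, 60.0]] trimmer xy [[475.4, -34.8], [475.1, 10.7], [453.1, -11.1]]
near [[438.4, -75.9, 42.0], [441.4, -63.2, 42.0], [444.4, -50.8, 42.0]] trimmer xy [[443.9, 30.8], [443.8, 43.8], [443.7, 56.6]]
far [[453.5, -12.3, 42.0], [456.5, 0.6, 42.0], [459.6, 13.6, 42.0]] trimmer xy [[443.4, 96.1], [443.2, 109.4], [443.1, 122.7]]
notch44 [[441.1, -63.1, 44.0], [456.1, 0.3, 44.0]] trimmer xy [[443.5, 43.8], [442.9, 109.0]]
plunger60..80 [[429.8, -121.0, 60.0]] trimmer xy [[446.2, -15.2]]
p [[427.2, -116.4, 80.0]] trimmer xy [[442.6, -11.3]]
top blk [[442.7 111.4  42. ]]
top blk [[442.7  44.9  42. ]]
top fin [[476.7  -9.1 100. ]] slide [[475.2 -11.1  60. ]]
```

The measurements agree with each other. In trimmer axes the fin is at (476,-12.5), the near notch is 56 mm away and the far notch about 121.5 mm away, both within the given ranges. I'll move above the grip with the jaws part-closed.

Emit:
{"method": "apply_moves", "body": {"plan": "0.5 0 -2 0 0.4 0 0.5; 0.5 0 -2 0 0 0 0.5; 0.4 0 -2 0 0 0 0.5; 0 3 0 0 0 0 0.5; 0 3 0 0 0 0 0.5; 0 2 0 0 0 0 0.5; 0 0 0 0 0 0 0.5; 0 0 0 0 0 0 0.5", "squeeze": 60}}

```text
clock: 2.7
eef_pos: [458.9, -116.1, 148.5]
tcp_rot: [-1.57, -0.005, -0.224]
contact_force: [0.1, 0.1, 1.9]
opening: 0.504
```

```bash
cat >> h.py <<'E'
A=Ro.from_euler("z",-.2406).as_matrix()
E
python3 - <<'E'
from h import *
s=r.sense();im=r.grab_frame("wrist")
print(s["clock"],s["eef_pos"],s["eef_pos"]@A,s["tcp_rot"],s["opening"],s["contact_force"])
print(proj(cam("wrist",s),np.array([[476.1,-12.3,100],[443,-12.3,46],[443.2,109.2,44]])@A.T))
cv2.imwrite("pics/w2.png",cv2.convertScaleAbs(im,alpha=1.5,beta=15))
E
```

```text
2.7 [ 458.93033175 -116.05718987  148.47146575] [473.36565777  -3.3577918  148.47146575] [-1.56957935 -0.00489924 -0.22408921] 0.504245555841591 [0.06424695 0.10779242 1.912883  ]
[[244.19904696 217.75490015]
 [246.55613987 157.95281939]
 [387.20480505 160.37512056]]
```

View pics/w2.png

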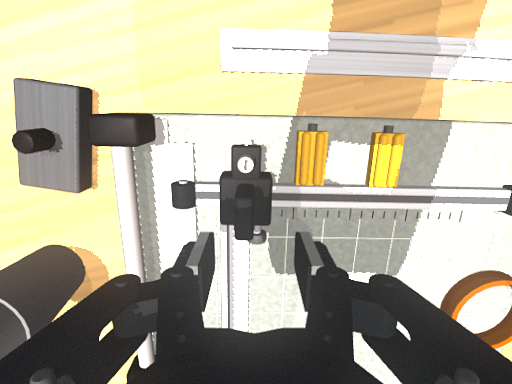

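The projected fin top (244,218) and far notch (387,160) land on the real ones. The fin is clear of the fingers (205 and 305), so I'll correct by -9 mm and descend.

Emit:
{"method": "apply_moves", "body": {"plan": "0.3 0 -0.9 0 1 0 0.5; 0 0 0 0 0 0 0.5; 0 2 0 0 0 0 0.5; 0 2 0 0 0 0 0.5; 0 1 0 0 0 0 0.5; 0 0 0 0 0 0 0.5; 0 0 0 0 0 0 0.5"}}

```text
clock: 3.45
eef_pos: [465.1, -127.6, 103.5]
tcp_rot: [-1.57, -0.016, -0.244]
contact_force: [0.5, -0.0, 0.2]
opening: 0.503
```

Run:
```python
from h import *
s=r.sense();print(s["clock"],s["eef_pos"]@A,s["tcp_rot"],s["opening"],s["contact_force"])
```

```text
3.45 [482.13629313 -13.1040903  103.51246695] [-1.56972298 -0.01631072 -0.24350523] 0.5028640839094565 [ 0.46827842 -0.011689    0.23743594]
```

Emit:
{"method": "apply_moves", "body": {"plan": "-0.6 0 0 0 0 0.9 0.5; 0 0 0 0 0 0 0.5; 0 1.5 0.1 0 0 0 0.5; 0 1.5 0 0 0 0 0.5; 0 0 0 0 0 0 0.5; 0 0 0 0 0 0 0.5"}}

```text
clock: 4.05
eef_pos: [461.7, -125.8, 76.8]
tcp_rot: [-1.57, -0.005, -0.244]
contact_force: [0.4, -0.6, -0.5]
opening: 0.502
```

Run:
```python
from h import *
s=r.sense();print(s["clock"],s["eef_pos"]@A,s["tcp_rot"],s["opening"],s["contact_force"])
```

```text
4.05 [478.3697098  -12.13194603  76.81314937] [-1.56989186 -0.00531062 -0.24363089] 0.5019463481425791 [ 0.40633323 -0.56231758 -0.47093557]
```

Emit:
{"method": "apply_moves", "body": {"plan": "-0.2 0.9 0 0 0 0 0.5; 0 0.1 0 0 0 0 0.5; 0 0 0 0 0 0 0.8; 0 0 0 0 0 0 1; 0 0 0 0 0 0 1; 0 0 0 0 0 0 1; 0 0 0 0 0 0 1; 0 0 0 0 0 0 1", "squeeze": 60}}

```text
clock: 4.85
eef_pos: [460.8, -124.3, 67.9]
tcp_rot: [-1.568, -0.008, -0.244]
contact_force: [1.3, 0.9, -2.4]
opening: 0.153
```

Run:
```python
from h import *
s=r.sense();print(s["clock"],s["eef_pos"]@A,s["tcp_rot"],s["opening"],s["contact_force"]@A,s["wrist_torque"])
```

```text
4.85 [477.13891814 -10.94328778  67.91560618] [-1.56833638 -0.00753252 -0.24413235] 0.1527625277114918 [ 1.02040421  1.19965873 -2.40102084] [-0.13866818  0.00672939 -0.02772938]
```

The grip is on (opening 13 mm for the 14 mm fin), with TCP y = -10.9 at rest. That puts the target at TCP y ≈ 110.5. I'll pull in stages and watch position and force.

Emit:
{"method": "apply_moves", "body": {"plan": "0 0 0.8 0 0 0 1; 0 0 0.8 0 0 0 1; 0 0 0.8 0 0 0 1; 0 0 0.8 0 0 0 1"}}

```text
clock: 5.25
eef_pos: [467.9, -95.9, 67.9]
tcp_rot: [-1.573, -0.007, -0.244]
contact_force: [-1.1, -7.5, -2.5]
opening: 0.154
```

```bash
cat > q.py <<'E'
from h import *
s=r.sense();print(s["clock"],s["eef_pos"]@A,s["tcp_rot"],s["opening"],s["contact_force"]@A,s["wrist_torque"])
E
python3 q.py
```

```text
5.25 [477.26046755  18.38489528  67.92665638] [-1.57314399 -0.00748068 -0.24369676] 0.1541545826026407 [ 0.75099676 -7.55855972 -2.49562229] [-0.99094887  0.19048554 -0.04572206]
```

Emit:
{"method": "apply_moves", "body": {"plan": "0 0 0.8 0 0 0 1; 0 0 0.8 0 0 0 1; 0 0 0.8 0 0 0 1; 0 0 0.8 0 0 0 1; 0 0 0.8 0 0 0 1; 0 0 0.8 0 0 0 1; 0 0 0.8 0 0 0 1; 0 0 0.8 0 0 0 1; 0 0 0 0 0 0 1; 0 0 0 0 0 0 1"}}

```text
clock: 6.25
eef_pos: [482.4, -37.6, 67.9]
tcp_rot: [-1.582, -0.007, -0.243]
contact_force: [-0.5, -6.3, -2.2]
opening: 0.152
```

```bash
python3 q.py
```

```text
6.25 [477.50010521  78.41179336  67.94073051] [-1.58231135 -0.00714908 -0.24347138] 0.15243445657834417 [ 1.05673099 -6.22453171 -2.23971311] [-0.07666168 -0.14913761 -0.01766824]
```

Run:
```python
from h import *
s=r.sense();im=r.grab_frame("wrist");cv2.imwrite("pics/w3r.png",im)
cm=cam("wrist",s)
for st,ce in brass(im,amin=150): print(st,ce,(cast(cm,ce,42)@A).round(1))
p=proj(cm,np.array([[443,78.4,46],[443,110.5,44]])@A.T);print(p)
cv2.imwrite("pics/w3.png",cv2.convertScaleAbs(cv2.resize(im[20:245,150:450],None,fx=2.5,fy=2.5,interpolation=cv2.INTER_CUBIC),alpha=1.5,beta=15))
```

```text
[177, 133, 46, 80, 2998] [200.1, 171.2] [[441.8  44.1  42. ]]
[290, 135, 10, 68, 244] [293.3, 166.6] [[439.1  99.2  42. ]]
[296, 135, 25, 77, 792] [307.8, 178.4] [[446.2 108.1  42. ]]
[315, 135, 20, 77, 718] [325.5, 175.7] [[444.5 118.5  42. ]]
[[257.87396205 174.68595464]
 [312.77914992 173.93807066]]
```

View pics/w3.png

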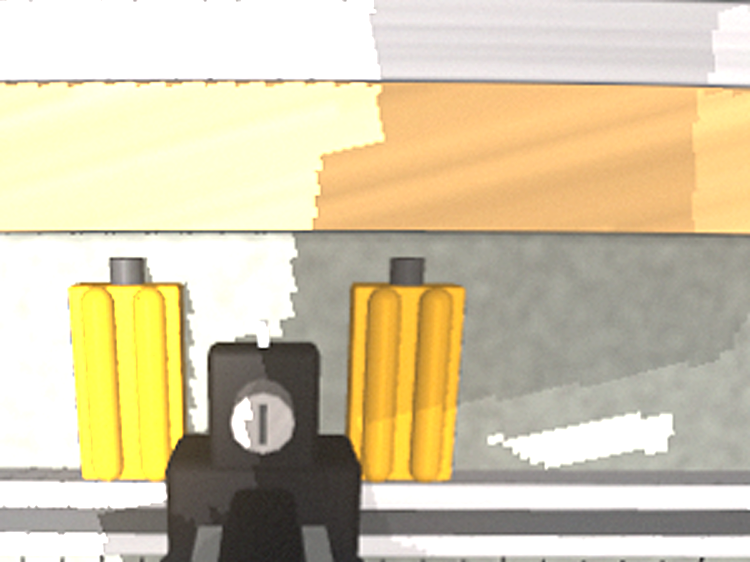

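This view shows the plunger head at crop (262,420) and the far notch valley at about crop (408,385), with ridges at 383 and 433. About 32–34 mm remain. I'll go most of the way, then compare the lug and groove directly.

Emit:
{"method": "apply_moves", "body": {"plan": "0 0 0.8 0 0 0 1; 0 0 0.8 0 0 0 1; 0 0 0.8 0 0 0 1; 0 0 0.8 0 0 0 1; 0 0 0.1 0 0 0 1"}}

```text
clock: 6.8
eef_pos: [489.7, -8.6, 68.0]
tcp_rot: [-1.586, -0.007, -0.245]
contact_force: [-0.3, -4.7, -3.3]
opening: 0.154
```

```bash
python3 q.py
python3 - <<'E'
from h import *
s=r.sense();im=r.grab_frame("wrist");cv2.imwrite("pics/w4r.png",im)
cm=cam("wrist",s)
y=(s["eef_pos"]@A)[1]
print(proj(cm,np.array([[443,y,46],[443,y,65],[443,y,80],[425,110.5,44],[425,112,44]])@A.T))
cv2.imwrite("pics/w4.png",cv2.convertScaleAbs(cv2.resize(im[120:240,190:330],None,fx=5,fy=5,interpolation=cv2.INTER_CUBIC),alpha=1.6,beta=25))
E
```

```text
6.8 [477.59478359 108.35786299  67.95069381] [-1.58570402 -0.00672263 -0.24521903] 0.15351838280155614 [ 0.77842831 -4.61738394 -3.30265081] [ 0.489765   -0.26469797  0.0190075 ]
[[257.91748942 174.5295069 ]
 [257.77825302 182.88379152]
 [257.64169003 191.06569676]
 [261.66962844 142.80054161]
 [264.31264993 142.79443103]]
```

View pics/w4.png

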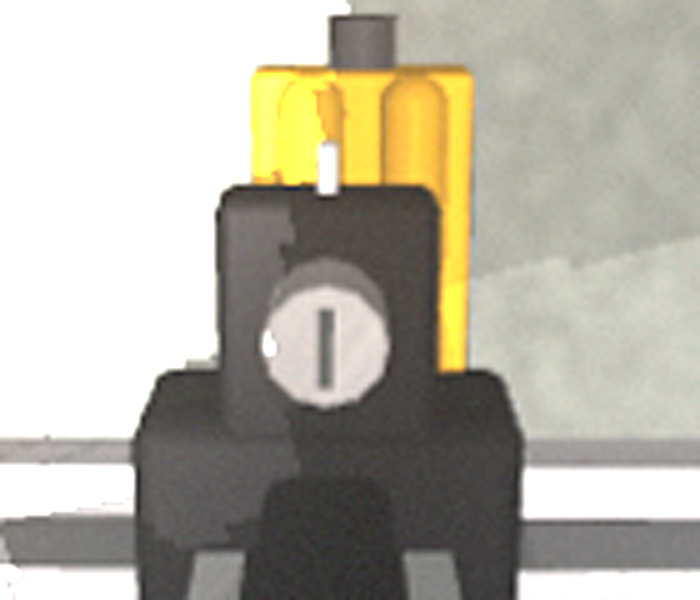

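Here the lug centre and pointer are at crop x 328 and the groove between the ridges is at 362. The block's 26 mm spans 219 px, so about 4.0 mm is left, and the reduced force also says the ball is past the first ridge top. The target is TCP y ≈ 112.3.

Emit:
{"method": "apply_moves", "body": {"plan": "0 0 0.2 0 0 0 1; 0 0 0.3 0 0 0 1"}}

```text
clock: 7.05
eef_pos: [490.6, -4.8, 67.9]
tcp_rot: [-1.586, -0.007, -0.246]
contact_force: [-2.2, -10.8, -0.3]
opening: 0.152
```

```bash
python3 q.py
python3 - <<'E'
from h import *
im=r.grab_frame("wrist");im=r.grab_frame("wrist")
cv2.imwrite("pics/w5.png",cv2.convertScaleAbs(cv2.resize(im[120:240,190:330],None,fx=5,fy=5,interpolation=cv2.INTER_CUBIC),alpha=1.6,beta=25))
E
python3 q.py
```

```text
7.05 [477.59424218 112.2121899   67.93490295] [-1.58620353 -0.00668922 -0.24566571] 0.15227019880374268 [  0.42867481 -11.05111131  -0.28749313] [-0.43005823 -0.09558955  0.07452529]
7.15 [477.62048848 112.2111442   67.953367  ] [-1.58642991 -0.00673971 -0.24531145] 0.15204605614195302 [ 1.10821845 -6.88085552 -0.1022328 ] [ 0.19675685 -0.16782468  0.03368851]
```

View pics/w5.png

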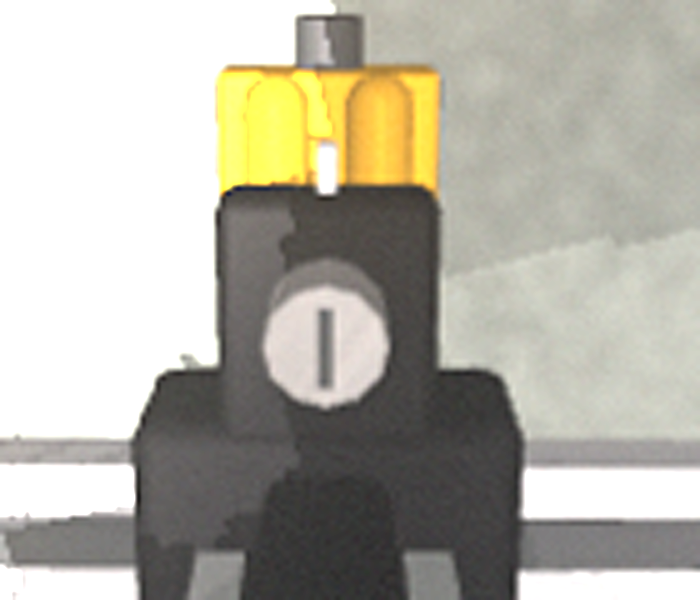

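The pointer is at crop x 327, and the groove midway between the ridges (277 and 379) is at 328, so it is centred. The position holds steady at 112.2, and the 6.9 N pull is the spring alone. I'll hand in now.

```bash
python3 -c "
from rig import r
print(r.sign_off())"
```

```text
the job is handed in; nothing more can be done
None
```

The stop is held in the second click block's notch, about 123 mm out from rest, with the gripper still closed on the grip at a 60 N setting. I handed in at about 7.2 s of robot time, and sign-off gave no verdict.

- **Position:** in the last wrist picture the lug's pointer sits within about 0.2 mm of the middle between the two ridges. The position didn't change over the final 0.1 s.
- **Force:** the gripper feels a 6.9 N pull, about what the spring alone should give in a notch. The highest reading I saw was 11 N, at the end of the last move.
- **Disagreement:** my first camera estimate put the notch 1.5–2 mm short of where it turned out to be. I set the final position from the close-up of the lug over the block instead.
- **Other things on the bench:** I did not re-measure them afterwards. The path stayed clear of them and I saw no contact forces other than from the stop.

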